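# Hang the sample canister by its bail

## Robot

A 6-joint arm with a two-finger parallel gripper is mounted at the origin on the work surface. World frame = base frame: x ahead of the robot, y to its left, z up, the work surface at z = 0. Lengths are in m, angles in rad, forces in N, time in s.
With the tool pointing down it reaches from about 0.25 to 0.725 m from the base axis. Payload 4 kg.
Tool frame: the origin (TCP) lies between the finger pads; the fingertips stand 19 mm ahead of it and the grasp point (between the pads) is the TCP (env.tcp_to_tips is the distance from the TCP to the fingertips, in m); z points along the fingers, y is the direction in which the jaws open and shut (so a half turn about z gives the same grasp; the last joint's range is limited). The gripper opens to 85 mm and grips with 20 to 120 N. Pads are 22 mm wide; open, the fingers measure 114 mm over their backs; the gripper's body (76 mm by 85 mm) begins 54 mm behind the grasp point. The pads swing forward as they close: fully open they stand 13 mm farther back than shut.
Start: joints at [1.309, 0.241, 0.005, 1.335, 0, 1.571], TCP at [0.129, 0.483, 0.212] pointing down, gripper open.
Joint ranges: [-2.72, 2.72], [-1.05, 1.87], [-1.09, 1.28], [-1.99, 2.15], [-1.42, 1.44], [-3.14, 3.14]. Speed limits (rad/s): [2.79, 2.79, 3.14, 3.14, 3.14, 3.14].

## Interface

Orientations are given as a 3x3 rotation matrix whose columns are the frame's x, y, z axes.
In Python, from plant import env, claw, planner, read_state, camera, recognise gives the robot as it stands. Calls block until the motion is done:
- env.move_ptp(position, orientation): joint-space move of the TCP to a pose.
- env.move_l(position, ori=None, v=0.15, force_limit=None): straight line of the TCP; ori=None keeps the orientation; v is the mean speed in m/s. With force_limit (N) it stops when the force on the tool has changed by that much, and returns True; else False.
- env.move_j(angles): joint-space move.
- claw.command_gripper(opening): finger opening in m; the grip force is fixed at half the most; returns when the fingers have stopped.
- env.sleep(seconds).
- planner.ik(position, orientation): joint angles nearest the present ones, or None.
- read_state(): the state.
- camera(name): name is "scene" or "top" or "wrist"; returns a dict with "image" (420x560x3 uint8, red, green, blue), "z_map" (420x560 float32, m along the optical axis (not along the pixel's ray), 0 where there is no reading), "fx", "fy", "cx", "cy" (pixels), "view" (4x4, takes a point from world to camera coordinates); the wrist camera has in their place "hand_eye" (4x4, takes a point from camera to tool coordinates, whose origin is the TCP and whose axes are the flange's). Camera axes: x right, y up, looking along -z (the intrinsics and any distortion apply to the point x, -y, -z); pixel columns grow to the right and rows downward; lengths in m; the calibration is good to about 2 mm. A picture is of the moment at which its call begins: read the wrist's pose just before it.
A pose or a line that the arm cannot do raises env.MotionError and nothing moves.
- env.finish_job(): hands the job in, once; it reports no verdict.
Trained networks look in a picture, given as the dict that the camera call returned (one of the last four; its "shot" number tells which), for a name from the list of things; names that differ only in an ending like _2 or _b are one class to them, and where a whole thing is asked for, a point or a joint stands for the part that bears it (a point fixed in the world has none). Each returns a list of dicts, best first, with "score" (0 to 1); they miss things now and then, are a little off and sometimes report something else, mostly with a low value. They report only what shows in the picture. A call takes as long as a camera call. They do not tell look-alikes from the thing itself.
- recognise(name, picture): "point" ([x, y, z] in m, in world coordinates, good to about 4 mm: the middle of the surface that is visible of it).
The state is a dict: "clock": time; "joint_pos": joint angles; "qd": joint speeds; "joint_torque": joint torques, N m; "tool_pos": TCP position; "tcp_rot": TCP orientation; "contact_force": force on the tool from outside, world axes, zero at the start; "moment": the same for the moment, N m; "width": finger opening in m.
Only numpy, scipy, OpenCV 4.12 (cv2) and the standard library are available. Lean on these libraries where they do the work, as an engineer would, in place of code of your own. Each camera call takes 0.05 s, during which the arm holds its last target.

## Task

Raise the folded-down wire bail of the steel sample canister until it stands upright, while the canister stays standing on the bench and is not dragged along it. Then lift the canister by the bail and hang it on the stand: lay the bail wire on the two prongs, slide it back under the keepers and lower it into both notches, letting go only once the notches bear its weight. Nobody has measured the height of the prongs, so feel for them gently, without dropping, tipping or forcing the canister, and leave the other things where they are.

Things in the scene. Friction and masses are not known exactly. Their poses are not given: they have to be found in the camera images.
- canister: Closed round steel sample canister with the wire bail, standing on the bench: body 90 mm across, lid rim 94 mm, 91 mm high, 0.45 to 0.8 kg with hidden contents. Origin: centre of its underside, z up. The bail pivots about a line along the canister's y axis, through its axis, 82 mm above the underside. It must never be pressed against bench or stand with more than 25 N.
- bail (a joint): Angle of the bail about the canister's +y axis, rad. 0: folded down over the canister's -x side, arms sloping 0.2 rad below level (it starts at 0 to 0.3); 1.77: upright above the lid; 3.54: folded to the other side. The stiff pivot (0.03 N m) keeps it where it is left.
- bail_grip (a point): Centre of the bail's crossbar. The bail is a U of 6 mm wire: two arms at y = +52 and -52 mm of the canister and a crossbar along y, 90 mm from the pivot line. A black grip sleeve 12 mm across and 32 mm long, centred here, spins freely on the wire, so the held canister hangs plumb; bare wire on both sides. Bail upright: this point is 172 mm above the canister's underside.
- stand: Fixed steel hanging stand. Origin: centre of its 20 mm post on the bench, z up. On the post (top at 274 mm) a hanger is clamped that reaches towards -x: a crosspiece (front face at x = -32 mm) bearing two upright prong plates, 6 mm thick, at y = +36 and -36 mm, with free space for fingers between them. It stands firm; the two points give the prongs' outline.
- landing (a point): Point on the bench plane (stand x = -137 mm, y = 0; axes as the stand) below the open front of the prongs. Their level top runs from stand x = -150 (free end) to -110 mm. Its height is NOT measured: somewhere from 217 to 241 mm above the bench. Only here, at stand x -147 to -122 mm, can the wire be set down from above; then it is slid back (+x).
- notches (a point): Point on the bench plane (stand x = -103 mm, y = 0; axes as the stand) below the notches. In each prong: notch x -110 to -96 mm, 6 mm deep below the level top; behind it a back stop, x -96 to -80 mm, 26 mm above the level top; from it a keeper reaches forward over the notch to x = -118 mm, underside 18 mm and top 26 mm above the level top.
- tin: Bystander: closed steel tin without a bail, 84 mm across, 80 mm high with its lid knob. Origin: centre of its underside. It may have swapped places with the canister.
- jar: Bystander: clear glass jar with white lid, 64 mm across, 100 mm high. Origin: centre of its underside.
- jar2: Bystander: amber glass jar with white lid, 60 mm across, 85 mm high. Origin: centre of its underside.
- scoop: Bystander: aluminium hand scoop with black handle, about 170 mm long, 32 mm high. Origin: underside, where the handle meets the blade.
- brush: Bystander: hand brush lying on the bench. Origin on its underside.
- tray: Bystander: white plastic tray, 110 x 80 x 25 mm. Origin: centre of its underside.
- weight: Bystander: brass weight, 38 mm across, 50 mm high. Origin: centre of its underside.
Things that resemble listed ones, but are neither listed nor needed, are in the scene too. What is shaped like the canister but green or orange is not meant.

How it is judged:
By the outcome, as a careful person would: the job done as asked, in the order asked, and still so for the second after the job is handed in, with the robot touching nothing.
It also fails if it takes over 72 s, if anything falls off the work surface, if the arm or the gripper's body presses on something with over 40 N, if the wrist force passes 120 N, or if a joint passes its speed limit or range.

## Working session

There is one attempt and no reset: what is moved stays moved. The work goes in short steps, each a Python script; the robot and the scene stay as the last script left them, time stands still between calls to the robot, and variables do not carry over. Pictures are saved under pics/ and viewed, and the job is handed in when it is done.

```bash
ls; mkdir -p pics; cat > h.py <<'E'
import numpy as np, cv2
from plant import env, claw, planner, read_state, camera, recognise
def save(p,n): cv2.imwrite('pics/'+n+'.png',cv2.cvtColor(p['image'],cv2.COLOR_RGB2BGR))
def world(p,u,v,z=None,T=None):
    z=p['z_map'][int(v),int(u)] if z is None else z
    c=np.array([(u-p['cx'])/p['fx']*z,-(v-p['cy'])/p['fy']*z,-z,1])
    return ((np.linalg.inv(p['view']) if 'view' in p else T@p['hand_eye'])@c)[:3]
def tcp():
    s=read_state();T=np.eye(4);T[:3,:3]=s['tcp_rot'];T[:3,3]=s['tool_pos'];return T
def cloud(p,T=None):
    v,u=np.mgrid[0:420,0:560];z=p['z_map']
    c=np.stack([(u-p['cx'])/p['fx']*z,-(v-p['cy'])/p['fy']*z,-z,np.ones_like(z)],-1)
    W=(np.linalg.inv(p['view']) if 'view' in p else T@p['hand_eye'])
    w=(c@W.T)[...,:3]; w[z==0]=np.nan; return w
E
cat > a.py <<'E'
from h import *
np.set_printoptions(precision=4,suppress=True)
print([ (k,np.round(v,3) if k!='x' else 0) for k,v in read_state().items()])
for n in ['scene','top']:
    p=camera(n);save(p,n+'0');np.savez('pics/'+n+'0.npz',**{k:v for k,v in p.items()})
    print(n,[k for k in p], p['fx'],p['fy'],p['cx'],p['cy'],np.linalg.inv(p['view'])[:3,3])
    for o in ['canister','bail_grip','stand','tin']:
        print(o,[(np.round(d['point'],3),round(d['score'],2)) for d in recognise(o,p)])
E
python3 a.py
```

```text
pics
[('clock', np.float64(0.0)), ('joint_pos', array([1.309, 0.241, 0.004, 1.335, 0.   , 1.571])), ('qd', array([-0.   ,  0.001,  0.   ,  0.001,  0.   , -0.001])), ('joint_torque', array([ -0.   , -37.232,  25.241,   0.017,  -0.   ,   0.   ])), ('tool_pos', array([0.129, 0.482, 0.211])), ('tcp_rot', array([[-0.966,  0.259, -0.001],
       [ 0.259,  0.966, -0.002],
       [ 0.   , -0.002, -1.   ]])), ('contact_force', array([0.365, 0.177, 1.345])), ('moment', array([-0.   ,  0.013,  0.006])), ('width', np.float64(0.085))]
scene ['image', 'z_map', 'fx', 'fy', 'cx', 'cy', 'view', 'shot'] 458.7642553066909 458.7642553066909 278.47561641838234 214.25247323474767 [ 1.1572 -0.739   0.6498]
canister [(array([0.578, 0.005, 0.078]), 0.91), (array([0.386, 0.173, 0.067]), 0.88), (array([ 0.586, -0.472,  0.077]), 0.75), (array([0.502, 0.003, 0.089]), 0.38)]
bail_grip [(array([ 0.495, -0.426,  0.068]), 0.68), (array([0.5  , 0.002, 0.087]), 0.57), (array([0.747, 0.057, 0.064]), 0.49)]
stand [(array([0.718, 0.356, 0.017]), 0.7), (array([ 0.631, -0.245,  0.221]), 0.69)]
tin [(array([0.555, 0.277, 0.048]), 0.8)]
top ['image', 'z_map', 'fx', 'fy', 'cx', 'cy', 'view', 'shot'] 450.7102794396566 450.7102794396566 276.61227959551377 206.57392293778454 [ 0.4686 -0.0592  1.2502]
canister [(array([ 0.555, -0.456,  0.09 ]), 0.9), (array([0.557, 0.029, 0.091]), 0.72), (array([0.358, 0.196, 0.09 ]), 0.66)]
bail_grip [(array([0.492, 0.003, 0.088]), 0.81), (array([0.3  , 0.234, 0.072]), 0.67), (array([ 0.504, -0.426,  0.07 ]), 0.58)]
stand [(array([ 0.621, -0.22 ,  0.013]), 0.68)]
tin [(array([0.538, 0.291, 0.065]), 0.85)]
```

View pics/scene0.png

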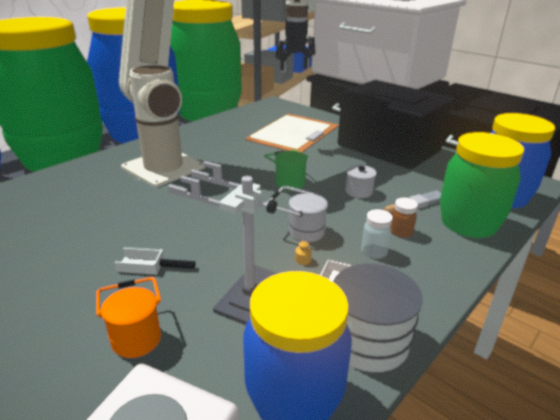

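View pics/top0.png

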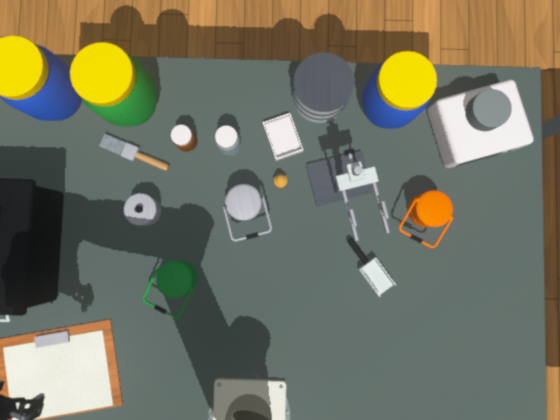

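The silver canister is at top-view (243,202), with its bail toward the image bottom. The stand's post is at (352,165), and its prongs end at (353,235) and (387,230). The green and orange ones are decoys. Next I'll take close wrist views of both.

```bash
cat > b.py <<'E'
from h import *
np.set_printoptions(precision=4,suppress=True)
R0=np.array([[-1,0,0],[0,1,0],[0,0,-1.]])
def yaw(a): c,s=np.cos(a),np.sin(a); return np.array([[c,-s,0],[s,c,0],[0,0,1]])@R0
p=dict(np.load('pics/top0.npz'));w=cloud(p)
im=p['image'][120:300,200:440]; cv2.imwrite('pics/topcrop.png',cv2.cvtColor(cv2.resize(im,None,fx=3.3,fy=3.3,interpolation=cv2.INTER_CUBIC),cv2.COLOR_RGB2BGR))
print(tcp()[:3,:3]); print(camera('wrist')['hand_eye'])
for n,pos in [('wcan',[0.47,0.0,0.36]),('wst',[0.46,-0.21,0.42])]:
    ok=None
    for a in (0,0.4,-0.4,np.pi/2,-np.pi/2):
        try: env.move_ptp(pos,yaw(a)); ok=a;break
        except env.MotionError as e: print(e)
    print(n,ok)
    env.sleep(0.3)
    T=tcp();q=camera('wrist');save(q,n);np.savez('pics/'+n+'.npz',T=T,**q)
    for o in ['canister','bail_grip','stand']:
        print(o,[(np.round(d['point'],3),round(d['score'],2)) for d in recognise(o,q)])
print(read_state()['clock'])
E
python3 b.py
```

```text
[[-0.9659  0.2588 -0.    ]
 [ 0.2588  0.9659 -0.0001]
 [-0.     -0.0001 -1.    ]]
[[-0.0003  0.946   0.3241  0.0834]
 [ 1.      0.0002  0.0004 -0.0005]
 [ 0.0003  0.3241 -0.946  -0.1612]
 [ 0.      0.      0.      1.    ]]
wcan 0
canister [(array([0.549, 0.033, 0.089]), 0.82), (array([0.356, 0.193, 0.089]), 0.82)]
bail_grip [(array([0.328, 0.263, 0.079]), 0.88), (array([ 0.388, -0.32 ,  0.008]), 0.58), (array([0.491, 0.002, 0.082]), 0.57)]
stand [(array([ 0.615, -0.222,  0.077]), 0.7)]
wst 0
canister [(array([ 0.548, -0.454,  0.087]), 0.77), (array([0.364, 0.161, 0.042]), 0.73), (array([0.55 , 0.023, 0.086]), 0.62), (array([ 0.617, -0.23 ,  0.228]), 0.4)]
bail_grip [(array([ 0.5  , -0.427,  0.067]), 0.75), (array([0.494, 0.004, 0.085]), 0.64)]
stand [(array([ 0.616, -0.231,  0.231]), 0.55)]
4.6083
```

View pics/topcrop.png

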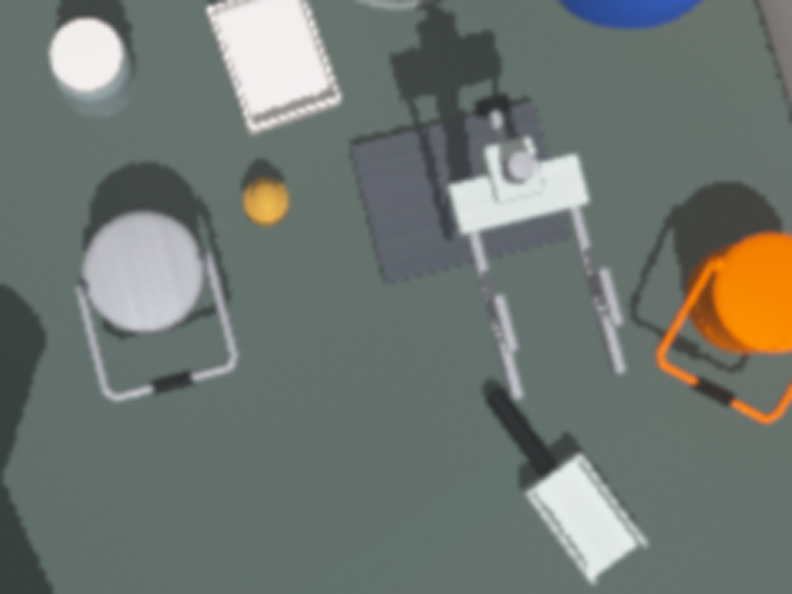

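View pics/wcan.png

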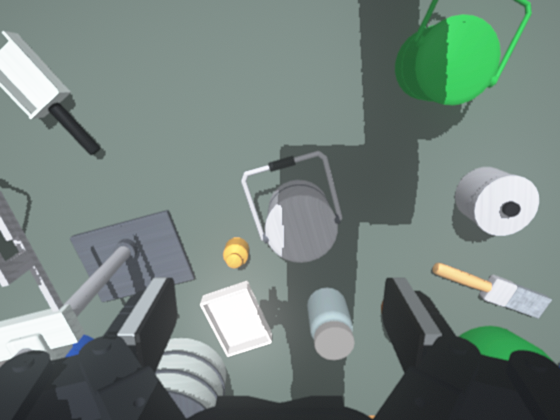

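View pics/wst.png

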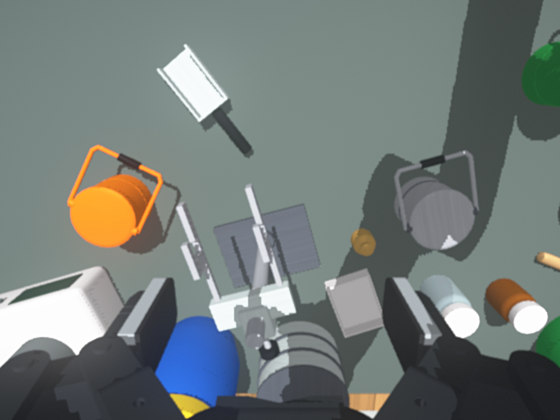

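Both wrist views show the canister's bail (black sleeve at (283,163) in wcan) and the prongs (wst, (252,190)–(262,250) and (185,210)–(207,285)). I'll fit geometry to the point clouds.

```bash
cat > c.py <<'E'
from h import *
np.set_printoptions(precision=4,suppress=True)
for n in ['top0','wcan','wst']:
    p=dict(np.load('pics/%s.npz'%n)); w=cloud(p,p.get('T')).reshape(-1,3); col=p['image'].reshape(-1,3)
    x,y,z=w.T
    near=(np.hypot(x-.552,y-.028)<0.16)
    m=near&(np.abs(z-.091)<.004)&(np.hypot(x-.552,y-.028)<.052); 
    P=w[m]; 
    if len(P): (c,r)=cv2.minEnclosingCircle(P[:,:2].astype(np.float32)); print(n,'lid',len(P),P.mean(0),c,r)
    m=near&(z>.04)&(z<.13)&(np.hypot(x-.552,y-.028)>.058)&(x<.56)&(np.abs(y-.015)<.075)
    P=w[m]; print(' wire',len(P), P.min(0) if len(P) else '',P.max(0) if len(P) else '')
    dark=m&(col.max(1)<60); print(' sleeve',dark.sum(),np.median(w[dark],0), w[dark][:,2].round(3)[:12])
    m=(np.hypot(x-.60,y+.24)<.2)&(z>.19)&(z<.32)&(x>.42)
    P=w[m]; print(' stand',len(P))
    np.save('pics/st_%s.npy'%n,P); np.save('pics/wire_%s.npy'%n,w[near&(z>.03)&(z<.2)])
    h=np.histogram(P[:,2],bins=np.arange(.19,.3,.004)); print(list(zip(h[1].round(3),h[0])))
import subprocess
# plots
import numpy as np
S=np.zeros((600,800,3),np.uint8)
for n,c in [('top0',(0,0,255)),('wst',(0,255,0)),('wcan',(255,80,0))]:
    P=np.load('pics/st_%s.npy'%n)
    for q in P:
        u=int((q[0]-.42)*2400); v=int(300-(q[1]+.24)*2400)
        cv2.circle(S,(u,v),1,c,-1)
cv2.imwrite('pics/stplot.png',S)
S=np.zeros((600,800,3),np.uint8)
for n,c in [('top0',(0,0,255)),('wst',(0,255,0)),('wcan',(255,80,0))]:
    P=np.load('pics/wire_%s.npy'%n)
    for q in P:
        u=int((q[0]-.42)*3000); v=int(300-(q[1]-.02)*3000)
        cv2.circle(S,(u,v),1,c,-1)
cv2.imwrite('pics/wireplot.png',S)
E
python3 c.py
```

```text
top0 lid 831 [0.5625 0.0294 0.0916] (0.5520754456520081, 0.027973564341664314) 0.05200187861919403
 wire 202 [ 0.468  -0.046   0.0815] [0.5579 0.0675 0.0956]
 sleeve 25 [0.4818 0.0023 0.091 ] [0.09  0.092 0.09  0.091 0.091 0.087 0.092 0.09  0.096 0.091 0.094 0.09 ]
 stand 1337
[(np.float64(0.19), np.int64(0)), (np.float64(0.194), np.int64(0)), (np.float64(0.198), np.int64(0)), (np.float64(0.202), np.int64(0)), (np.float64(0.206), np.int64(0)), (np.float64(0.21), np.int64(0)), (np.float64(0.214), np.int64(0)), (np.float64(0.218), np.int64(3)), (np.float64(0.222), np.int64(15)), (np.float64(0.226), np.int64(45)), (np.float64(0.23), np.int64(140)), (np.float64(0.234), np.int64(178)), (np.float64(0.238), np.int64(455)), (np.float64(0.242), np.int64(163)), (np.float64(0.246), np.int64(113)), (np.float64(0.25), np.int64(19)), (np.float64(0.254), np.int64(13)), (np.float64(0.258), np.int64(14)), (np.float64(0.262), np.int64(57)), (np.float64(0.266), np.int64(59)), (np.float64(0.27), np.int64(17)), (np.float64(0.274), np.int64(40)), (np.float64(0.278), np.int64(6)), (np.float64(0.282), np.in
[... 1844 characters left out ...]
(np.float64(0.218), np.int64(14)), (np.float64(0.222), np.int64(227)), (np.float64(0.226), np.int64(385)), (np.float64(0.23), np.int64(888)), (np.float64(0.234), np.int64(1836)), (np.float64(0.238), np.int64(836)), (np.float64(0.242), np.int64(555)), (np.float64(0.246), np.int64(81)), (np.float64(0.25), np.int64(81)), (np.float64(0.254), np.int64(105)), (np.float64(0.258), np.int64(145)), (np.float64(0.262), np.int64(526)), (np.float64(0.266), np.int64(56)), (np.float64(0.27), np.int64(235)), (np.float64(0.274), np.int64(8)), (np.float64(0.278), np.int64(0)), (np.float64(0.282), np.int64(0)), (np.float64(0.286), np.int64(0)), (np.float64(0.29), np.int64(0)), (np.float64(0.294), np.int64(0))]
```

View pics/stplot.png

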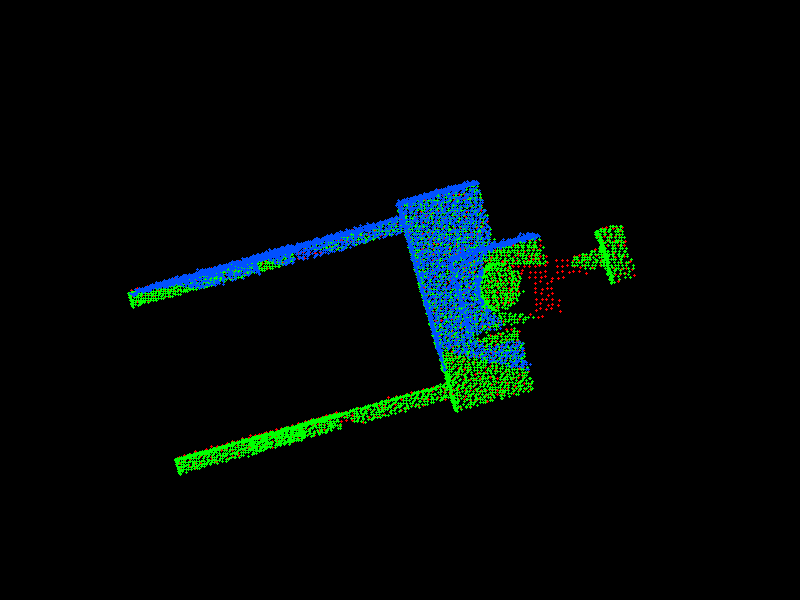

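View pics/wireplot.png

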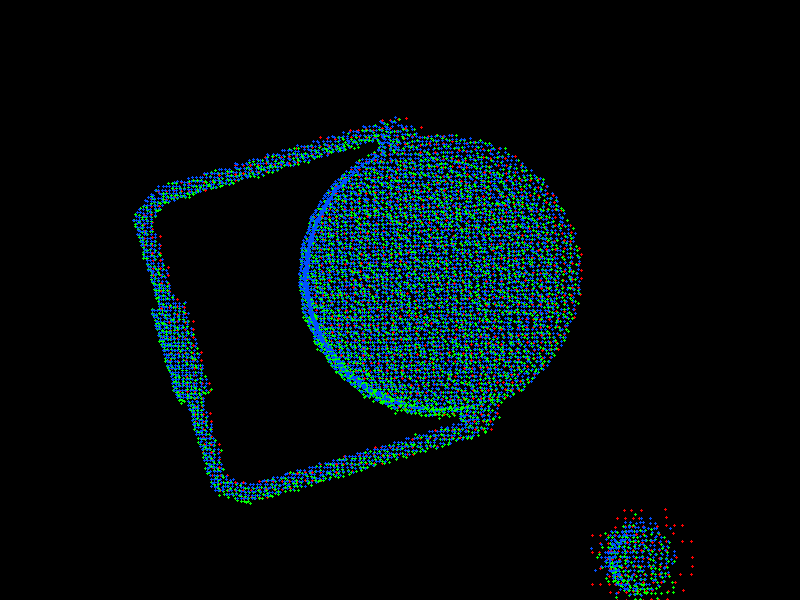

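```bash
cat >> h.py <<'E'
np.set_printoptions(precision=4,suppress=True)
CAN=np.array([.567,.0285]); PSI=.278; ST=np.array([.6289,-.2345]); SPSI=.272
def stw(x,y,z): c,s=np.cos(SPSI),np.sin(SPSI); return np.array([ST[0]+c*x-s*y,ST[1]+s*x+c*y,z])
def ori(psi,tilt,sg=1):
    # tilt: angle of tool z from straight down, toward +radial
    r=np.array([np.cos(psi),np.sin(psi),0]);k=np.array([0,0,1.])
    z=r*np.sin(tilt)-k*np.cos(tilt); y=sg*(r*np.cos(tilt)+k*np.sin(tilt))
    return np.stack([np.cross(y,z),y,z],1)
def arc(phi,R=.09): return np.array([*(CAN-R*np.cos(phi)*np.array([np.cos(PSI),np.sin(PSI)])),.082+R*np.sin(phi)])
E
cat > d.py <<'E'
from h import *
for n in ['wst','wcan','top0']:
    P=np.load('pics/st_%s.npy'%n); d=P[:,:2]-ST; c,s=np.cos(SPSI),np.sin(SPSI)
    X=d@[c,s];Y=d@[-s,c]
    for a,b in [(-.152,-.122),(-.116,-.08),(-.075,-.04)]:
        for sg in (1,-1):
            m=(X>a)&(X<b)&(np.abs(Y*sg-.036)<.006); 
            if m.sum(): print(n,a,sg,m.sum(),np.percentile(P[m,2],[50,80,95]),'x',X[m].min(),X[m].max(),'y',np.median(Y[m]))
    m=(X>-.16)&(X<-.035)&(abs(Y)<.06);print('xmin',X[m].min())
for sg in (1,-1):
  for t in (np.pi/4,.6,.5):
    print(sg,t,[planner.ik(arc(f),ori(PSI,t,sg)) is not None for f in np.linspace(-.0,1.62,6)], planner.ik(arc(0)-.08*ori(PSI,t,sg)[:,2],ori(PSI,t,sg)))
  print('vert',planner.ik([*CAN,.28],ori(PSI,0,sg)),[planner.ik(stw(*q),ori(SPSI,0,sg)) for q in [(-.205,.2,.28),(-.205,0,.28),(-.1,0,.22)]])
E
python3 d.py
```

```text
wst -0.152 1 238 [0.2374 0.2381 0.2389] x -0.15032169302767828 -0.12204207613528904 y 0.03685639785485745
wst -0.152 -1 296 [0.2369 0.2379 0.2385] x -0.1503157744272389 -0.12213889351334854 y -0.033904283939214394
wst -0.116 1 438 [0.2622 0.2638 0.2644] x -0.11591824460752533 -0.08010159401822303 y 0.037564994463015366
wst -0.116 -1 638 [0.2535 0.2635 0.2645] x -0.11599340282128262 -0.08011660051970369 y -0.033521442976706006
wst -0.075 1 173 [0.2314 0.2321 0.2331] x -0.07469356829370205 -0.04048259299193908 y 0.03694093475952154
wst -0.075 -1 225 [0.2312 0.232  0.2327] x -0.0744781541922326 -0.040013955464284365 y -0.034910473026063704
xmin -0.15032169302767828
wcan -0.152 1 354 [0.2302 0.2355 0.2377] x -0.14946373351057016 -0.12202207038288078 y 0.03877448297722003
wcan -0.116 1 1223 [0.2398 0.2571 0.2635] x -0.11594812788056233 -0.08001217094937317 y 0.03869034023203466
wcan -0.075 1 469 [0.2307 0.2319 0.2327] x -0.07493938188939044 -0.04002620672765246 y 0.038283498138287304
xmin -0.14946373351057016
top0 -0.152 1 47 [0.2396 0.2402 0.2414] x -0.14978767006079174 -0.12228909595507
[... 963 characters left out ...]
67,  1.4749,  0.    ,  1.0476]), array([-0.5911,  0.2632,  0.2107,  1.5184,  0.    ,  0.7077]), array([-0.4562,  0.4272,  0.2911,  1.4347,  0.    ,  0.8426])]
-1 0.7853981633974483 [True, True, True, True, True, True] [-0.3461 -0.259  -1.0468  0.1012  0.426  -2.0418]
-1 0.6 [True, True, True, True, True, True] [-0.2206 -0.22   -0.8388  0.411   0.2734 -1.9931]
-1 0.5 [True, True, True, True, True, True] [-0.1656 -0.1681 -0.7258  0.5547  0.2072 -1.9659]
vert [ 0.0502  0.3654  0.3527  1.5582  0.     -1.7986] [array([-0.2512, -0.0009, -0.0967,  1.4749,  0.    , -2.094 ]), array([-0.5911,  0.2632,  0.2107,  1.5184,  0.    , -2.4339]), array([-0.4562,  0.4272,  0.2911,  1.4347,  0.    , -2.299 ])]
```

The geometry is consistent: prong level top ≈0.238, canister axis at (0.567, 0.0285), sleeve at (0.480, 0.003, 0.082). Next, cage the sleeve loosely with tilted fingers so that raising the bail can't drag the canister.

```bash
sed -i 's/^CAN=.*/&\nST=ST+.0013*np.array([-np.sin(SPSI),np.cos(SPSI)])/' h.py
cat > e.py <<'E'
from h import *
O=ori(PSI,.7); d=O[:,2]
claw.command_gripper(.028)
p0=arc(0)
env.move_ptp(p0-.055*d+[0,0,.12],O)
env.move_l(p0-.055*d,v=.15)
T=tcp();q=camera('wrist');save(q,'pre');s=camera('scene');save(s,'pre_s')
print(T[:3,3],p0,read_state()['width'],read_state()['clock'])
E
python3 e.py
```

```text
[ 0.4473 -0.0062  0.1249] [0.4805 0.0038 0.082 ] 0.028062594887337665 7.65
```

View pics/pre.png

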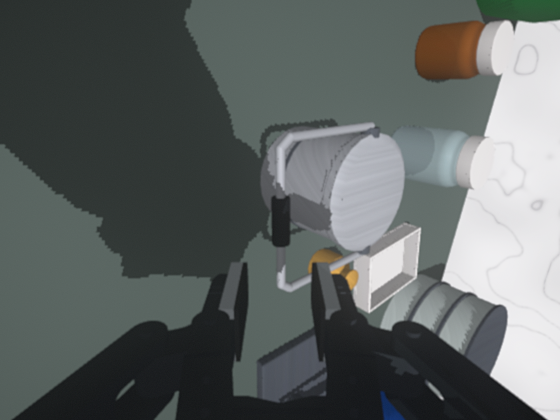

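View pics/pre_s.png

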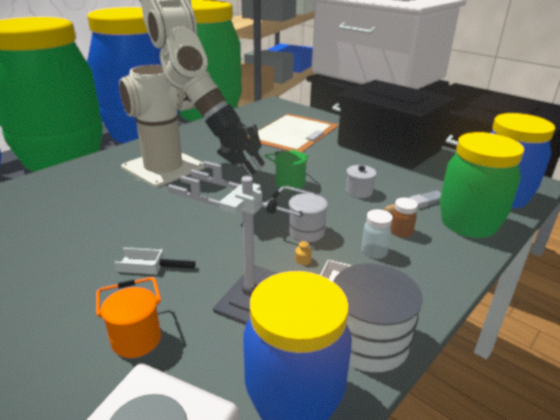

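The sleeve at (280,222) lies between the fingertip planes (x≈235 and 320), as planned. Now advance and swing the bail up.

```bash
cat > f.py <<'E'
from h import *
O=ori(PSI,.7); d=O[:,2]
f0=np.array(read_state()['contact_force'])
print('stop',env.move_l(arc(0),v=.08,force_limit=4))
claw.command_gripper(.018)
print(read_state()['width'],read_state()['contact_force']-f0, tcp()[:3,3])
for f in np.linspace(0,1.61,13)[1:]:
    hit=env.move_l(arc(f),v=.06,force_limit=5)
    s=read_state(); print(round(f,2),hit,np.array(s['contact_force'])-f0,round(s['clock'],2))
    if hit: break
s=camera('scene');save(s,'up_s');q=camera('wrist');save(q,'up')
E
python3 f.py
```

```text
stop False
0.018057022082219577 [ 0.0843 -0.3228  0.8622] [0.4806 0.0037 0.0825]
0.13 False [ 0.7174 -0.3813 -0.7766] 9.1
0.27 False [ 1.0472  0.6342 -0.4595] 9.45
0.4 False [ 0.8221 -0.9232 -0.0203] 9.8
0.54 False [ 0.5309 -0.2969 -0.1604] 10.15
0.67 False [0.8181 0.5349 0.2698] 10.5
0.81 False [0.5333 0.589  0.7497] 10.85
0.94 False [-0.5744  0.198  -0.5451] 11.2
1.07 False [ 0.7155 -0.1433 -0.2732] 11.55
1.21 False [ 0.3651  0.8853 -0.597 ] 11.9
1.34 False [ 0.3379  0.1064 -0.3396] 12.25
1.48 False [ 0.2227 -0.1327 -0.6407] 12.6
1.61 False [ 1.1696  0.0826 -0.6558] 12.95
```

```bash
python3 -c "
import cv2
a=cv2.imread('pics/up_s.png')[120:280,200:400];a=cv2.resize(a,None,fx=3,fy=3,interpolation=2)[:420];b=cv2.imread('pics/up.png')
b=cv2.resize(b,(280,210));a[:210,-280:]=b if 0 else a[:210,-280:]
cv2.imwrite('pics/up_s2.png',a)"
```

```text
(no output)
```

View pics/up.png

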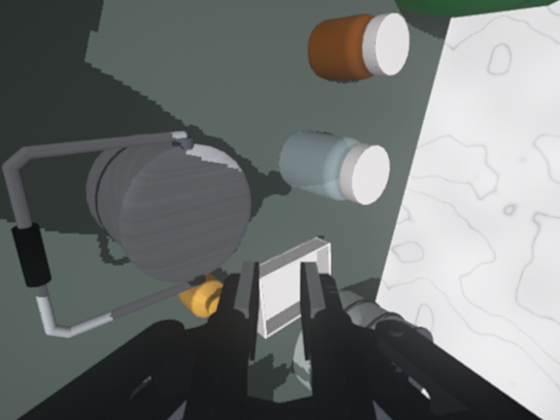

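View pics/up_s2.png

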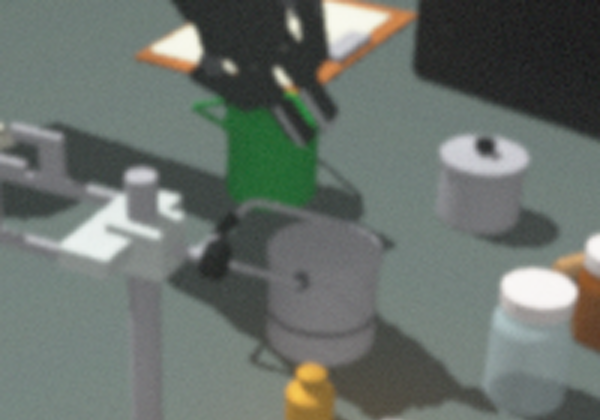

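The bail was left behind: the fingers are above the lid, and the sleeve is still low at (30,255) in the wrist view. I'll measure the bail and the fingertips again.

```bash
cat > g.py <<'E'
from h import *
T=tcp();q=camera('wrist');w=cloud(q,T);p=camera('top');wt=cloud(p);save(p,'top2')
for n,w,im in [('wr',w,q['image']),('top',wt,p['image'])]:
    P=w.reshape(-1,3);c=im.reshape(-1,3)
    d=P[:,:2]-CAN; X=d@[np.cos(PSI),np.sin(PSI)];Y=d@[-np.sin(PSI),np.cos(PSI)]
    m=(np.abs(Y)<.014)&(X<-.06)&(X>-.12)&(P[:,2]>.03)&(P[:,2]<.13)
    print(n,'sleeve',m.sum(),X[m].mean() if m.any() else 0,np.percentile(P[m,2],[10,50,90]) if m.any() else 0)
    for sg in (1,-1):
      m=(np.abs(Y*sg-.052)<.006)&(X<-.0)&(X>-.09)&(P[:,2]>.03)&(P[:,2]<.15)
      if m.sum()>9: print('arm',sg,m.sum(),np.polyfit(X[m],P[m,2],1))
    m=(np.abs(P[:,2]-.09)<.004)&(np.hypot(X,Y)<.07)&(X>-.05)&(np.abs(Y)<.05);
    if m.any(): print('lid',m.sum(),P[m].mean(0),X[m].min(),X[m].max(),Y[m].min(),Y[m].max())
# finger points in tool frame
z=q['z_map'];wl=cloud(q,np.eye(4)).reshape(-1,3)
m=(np.abs(wl[:,0])<.02)&(np.abs(wl[:,1])<.05)&(np.abs(wl[:,2])<.06)
F=wl[m];print('fingers',len(F),F.min(0),F.max(0),np.percentile(F[:,2],99))
print(read_state()['clock'])
E
python3 g.py
```

```text
wr sleeve 1424 -0.08986505225993943 [0.0861 0.0884 0.0898]
arm 1 2124 [-0.0171  0.084 ]
arm -1 1472 [-0.0188  0.0837]
lid 14001 [0.5611 0.0302 0.0896] -0.048054380813915866 0.04707611260887304 -0.04996555317436239 0.049958059101383734
top sleeve 0 0 0
arm 1 63 [-0.0118  0.0861]
arm -1 84 [-0.0284  0.0854]
lid 599 [0.5743 0.0271 0.0909] -0.04389543417637668 0.04713627081508187 -0.04968770658100631 0.049279745017978376
fingers 4278 [-0.0117 -0.0269 -0.06  ] [ 0.0124  0.0258 -0.0181] -0.021731458250738626
13.15
```

```bash
cat > g2.py <<'E'
from h import *
print(env.tcp_to_tips, read_state()['width'])
T=tcp();q=camera('wrist');wl=cloud(q,np.eye(4))
for v,u in [(262,245),(268,240),(290,240),(330,235),(265,308),(290,310),(340,320),(270,252)]:
    print(u,v,wl[v,u],q['z_map'][v,u])
m=(np.abs(wl[...,0])<.03)&(np.abs(wl[...,1])<.05)&(wl[...,2]<.03)&(wl[...,2]>-.05)
vv,uu=np.where(m);print(vv.min(),uu[vv<270].min(),uu[vv<270].max())
print(T)
E
python3 g2.py
python3 -c "
import cv2;a=cv2.imread('pics/up.png')[230:400,190:370];cv2.imwrite('pics/upc.png',cv2.resize(a,None,fx=3.5,fy=3.5,interpolation=2))"
```

```text
0.019 0.01805515103919311
245 262 [ 0.0107 -0.0153 -0.0238] 0.15374912
240 268 [-0.1086 -0.0433  0.1899] 0.39455536
240 290 [ 0.0113 -0.015  -0.0465] 0.13204843
235 330 [ 0.0113 -0.0143 -0.0689] 0.11088308
308 265 [ 0.0108  0.0112 -0.0265] 0.1511004
310 290 [ 0.0105  0.0105 -0.0453] 0.13349062
320 340 [ 0.0122  0.011  -0.0747] 0.105127536
252 270 [ 0.0107 -0.0118 -0.0305] 0.14737807
261 242 317
[[-0.2744  0.7357  0.6192  0.5702]
 [ 0.9616  0.2099  0.1768  0.0295]
 [ 0.0001  0.644  -0.7651  0.1718]
 [ 0.      0.      0.      1.    ]]
```

View pics/upc.png

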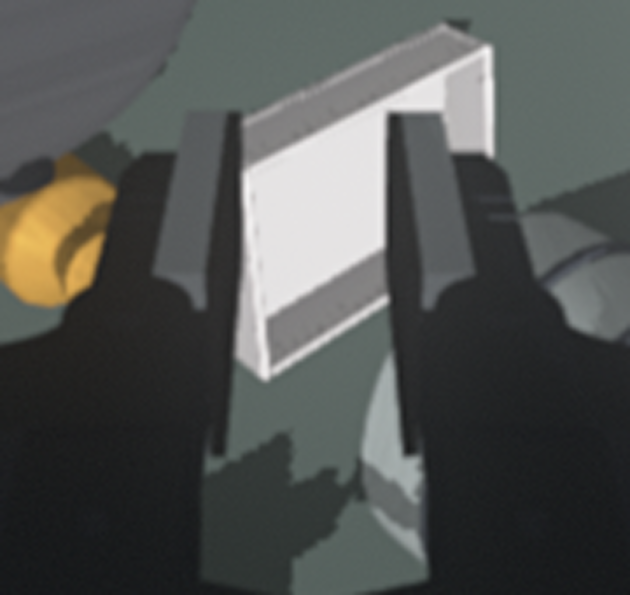

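The wrist depth puts the fingertips at tool z ≈ −0.022, but 0.019 was expected, which would explain the miss. I'll cross-check with the wide-open picture and the fixed scene camera.

```bash
cat > g3.py <<'E'
from h import *
for n in ['wcan','wst']:
    p=dict(np.load('pics/%s.npz'%n)); wl=cloud(p,np.eye(4)).reshape(-1,3)
    m=(np.abs(wl[:,0])<.025)&(np.abs(wl[:,1])<.07)&(np.abs(wl[:,2])<.07)
    print(n,np.percentile(wl[m],[1,99],axis=0))
T=tcp();Ti=np.linalg.inv(T)
for n in ['scene','top']:
    p=camera(n);w=cloud(p).reshape(-1,3)
    t=w@Ti[:3,:3].T+Ti[:3,3]
    m=(np.abs(t[:,0])<.02)&(np.abs(t[:,1])<.035)&(t[:,2]>-.09)&(t[:,2]<.05)
    print(n,m.sum(),np.percentile(t[m],[0,1,99,100],axis=0), np.histogram(t[m][:,2],bins=np.arange(-.09,.05,.01)))
E
python3 g3.py
```

```text
wcan [[-0.0101 -0.0561 -0.0697]
 [ 0.0118  0.0551 -0.0331]]
wst [[-0.0102 -0.0561 -0.0697]
 [ 0.0118  0.0552 -0.033 ]]
scene 604 [[-0.0197 -0.0347 -0.0898]
 [-0.018  -0.0337 -0.0894]
 [ 0.0114  0.0321 -0.0204]
 [ 0.0163  0.0343 -0.0188]] (array([101,  98, 100,  77,  81,  77,  67,   3,   0,   0,   0,   0,   0,
         0]), array([-0.09, -0.08, -0.07, -0.06, -0.05, -0.04, -0.03, -0.02, -0.01,
       -0.  ,  0.01,  0.02,  0.03,  0.04,  0.05]))
top 68 [[-0.0151 -0.01   -0.0899]
 [-0.0137 -0.0088 -0.0898]
 [ 0.0157  0.028  -0.0229]
 [ 0.017   0.0331 -0.0222]] (array([26,  7,  3,  0,  6, 14, 12,  0,  0,  0,  0,  0,  0,  0]), array([-0.09, -0.08, -0.07, -0.06, -0.05, -0.04, -0.03, -0.02, -0.01,
       -0.  ,  0.01,  0.02,  0.03,  0.04,  0.05]))
```

All three cameras agree that the real tips sit about 40 mm short of the reported TCP. I'll compensate with a 40 mm offset along tool z and repeat.

```bash
cat >> h.py <<'E'
L=.040
def g(pos,O): return np.asarray(pos)+L*O[:,2]   # commanded TCP for a real grasp point
E
cat > e2.py <<'E'
from h import *
O=ori(PSI,.7); d=O[:,2]
claw.command_gripper(.028)
p0=arc(0)
print([planner.ik(g(arc(f),O),O) is not None for f in (0,.5,1,1.6)])
env.move_l(tcp()[:3,3]-.06*d,v=.2)
env.move_ptp(g(p0-.055*d,O),O)
f0=np.array(read_state()['contact_force'])
print('stop',env.move_l(g(p0,O),v=.1,force_limit=4),read_state()['contact_force']-f0)
claw.command_gripper(.018)
T=tcp();q=camera('wrist');save(q,'cage');s=camera('scene');save(s,'cage_s')
print(read_state()['width'],read_state()['contact_force']-f0,read_state()['clock'])
E
python3 e2.py; python3 -c "
import cv2
a=cv2.imread('pics/cage_s.png')[120:280,200:400];cv2.imwrite('pics/cage_s2.png',cv2.resize(a,None,fx=3,fy=3,interpolation=2))"
```

```text
[True, True, True, True]
stop False [ 0.7791  0.2612 -0.7996]
0.018102026403061987 [ 0.339  -0.0095 -1.9894] 15.6833
```

View pics/cage.png

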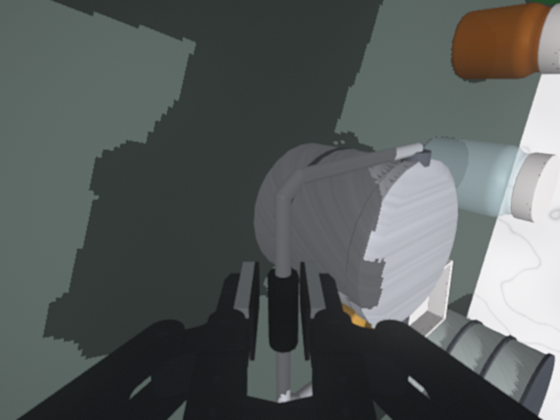

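View pics/cage_s2.png

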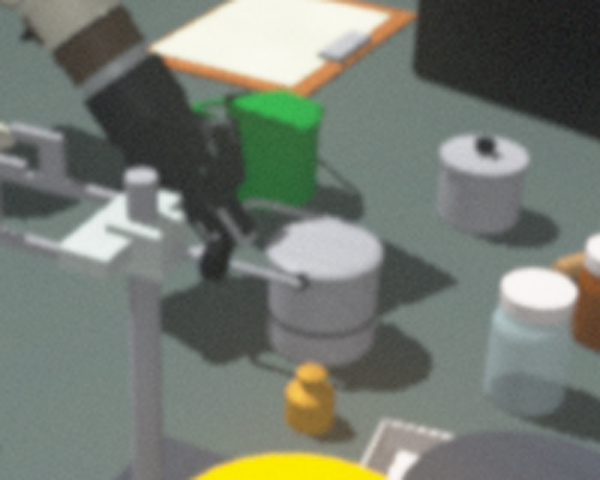

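Now the sleeve (284,310) lies between the pads. Swing it up.

```bash
cat > f2.py <<'E'
from h import *
O=ori(PSI,.7)
f0=np.array(read_state()['contact_force'])
for f in np.linspace(0,1.61,13)[1:]:
    hit=env.move_l(g(arc(f),O),v=.06,force_limit=4)
    s=read_state(); print(round(f,2),hit,np.array(s['contact_force'])-f0,round(s['clock'],2))
    if hit: break
s=camera('scene');save(s,'up2_s');q=camera('wrist');save(q,'up2')
a=cv2.imread('pics/up2_s.png')[120:280,200:400];cv2.imwrite('pics/up2_s2.png',cv2.resize(a,None,fx=3,fy=3,interpolation=2))
E
python3 f2.py
```

```text
0.13 False [-0.963  -0.8557 -0.0039] 16.03
0.27 False [-0.2208  0.0429  0.879 ] 16.38
0.4 False [-0.1753 -0.8159  1.0522] 16.73
0.54 False [ 0.1629 -0.5515 -0.1054] 17.08
0.67 False [-0.1364 -0.6448  0.4579] 17.43
0.81 False [-0.1738 -1.0411 -0.5218] 17.78
0.94 False [-0.7433 -0.4703  0.5998] 18.13
1.07 False [-1.4159 -0.5947  0.7569] 18.48
1.21 False [-0.7603 -0.7432  0.7137] 18.83
1.34 False [-1.0901 -0.1466  0.6666] 19.18
1.48 False [0.073  0.3771 0.5082] 19.53
1.61 False [-0.455  -0.8862 -0.0056] 19.88
```

View pics/up2.png

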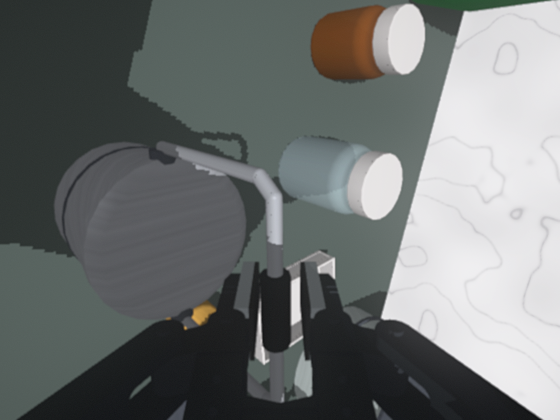

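View pics/up2_s2.png

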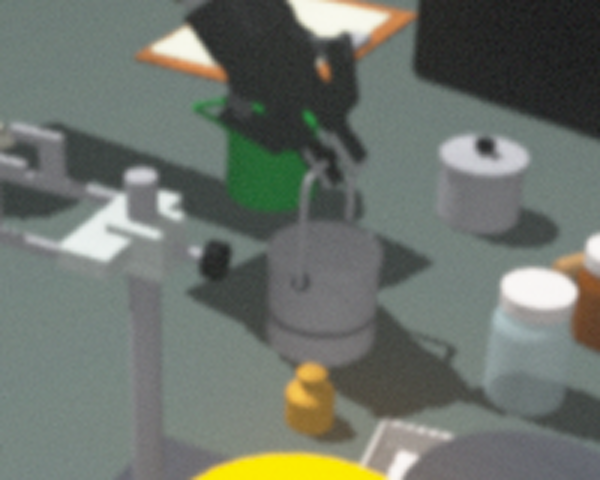

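The bail stands upright with the canister in place. Now regrip vertically.

```bash
cat > i.py <<'E'
from h import *
O=ori(PSI,.7); V=ori(PSI,0)
claw.command_gripper(.030)
env.move_l(tcp()[:3,3]-.065*O[:,2],v=.15)
claw.command_gripper(.045)
env.move_ptp(g([*CAN,.172+.055],V),V)
env.sleep(.1)
T=tcp();q=camera('wrist');save(q,'vert');P=cloud(q,T).reshape(-1,3)
t=camera('top');Pt=cloud(t).reshape(-1,3)
for P in (P,Pt):
    d=P[:,:2]-CAN; X=d@[np.cos(PSI),np.sin(PSI)];Y=d@[-np.sin(PSI),np.cos(PSI)]
    m=(np.abs(P[:,2]-.0905)<.0035)&(np.hypot(X,Y)<.06)&(np.abs(Y)<.047)
    if m.sum()>20: print('lid',m.sum(),X[m].min(),X[m].max(),Y[m].min(),Y[m].max())
    m=(P[:,2]>.155)&(P[:,2]<.185)&(np.hypot(X,Y)<.07)
    if m.sum()>5: print('bar',m.sum(),np.median(X[m]),Y[m].min(),Y[m].max(),np.percentile(P[m,2],[5,50,95]), np.polyfit(Y[m],X[m],1))
print(read_state()['clock'])
E
python3 i.py
```

```text
lid 8862 -0.04554338112530151 0.04704361372720615 -0.04573808437746455 0.04619367629749694
bar 2734 0.0014605976533313388 -0.0488463079111677 0.054495682949421476 [0.1685 0.1739 0.177 ] [-0.0149  0.0016]
lid 195 -0.044614412346649125 0.034155017494818994 -0.046615279605352666 -0.0051296516556181455
bar 28 0.001637746867653595 -0.05442155197961262 -0.028814625364947097 [0.1669 0.1735 0.1774] [-0.0258  0.0008]
22.3083
```

View pics/vert.png

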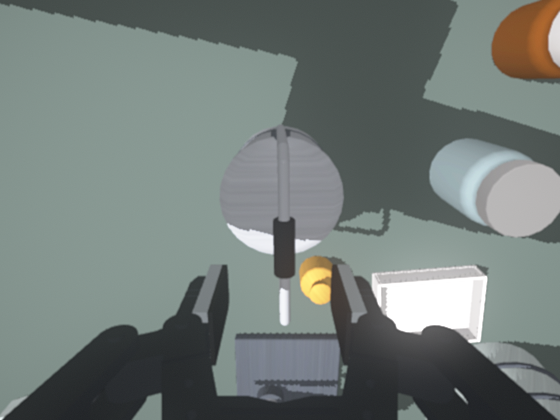

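The bail is upright with the crossbar centred within 2 mm, and the lid hasn't moved. Descend, grip and lift.

```bash
cat > j.py <<'E'
from h import *
V=ori(.286,0)
c=CAN+.0015*np.array([np.cos(PSI),np.sin(PSI)])
print('hit',env.move_l(g([*c,.172],V),ori=V,v=.06,force_limit=5))
f0=np.array(read_state()['contact_force'])
claw.command_gripper(0.0)
s=read_state();print('w',s['width'],np.array(s['contact_force'])-f0)
T=tcp();q=camera('wrist');save(q,'grip')
env.move_l(T[:3,3]+[0,0,.012],v=.03);env.sleep(.2)
for _ in range(3):
    s=read_state();print(np.array(s['contact_force'])-f0,s['width']);env.sleep(.05)
s=camera('scene');save(s,'lift_s');q=camera('wrist');save(q,'lift')
print(read_state()['clock'])
a=cv2.imread('pics/lift_s.png')[120:280,200:400];cv2.imwrite('pics/lift_s2.png',cv2.resize(a,None,fx=3,fy=3,interpolation=2))
E
python3 j.py
```

```text
hit False
w 0.009832428565125331 [-0.3373  0.6071  1.9537]
[-1.1829  1.1563 -5.6927] 0.010119540585776583
[ 0.4185  0.4434 -5.5459] 0.009777521947317704
[-0.4152 -0.543  -6.8849] 0.009641987211574679
24.8583
```

View pics/lift.png

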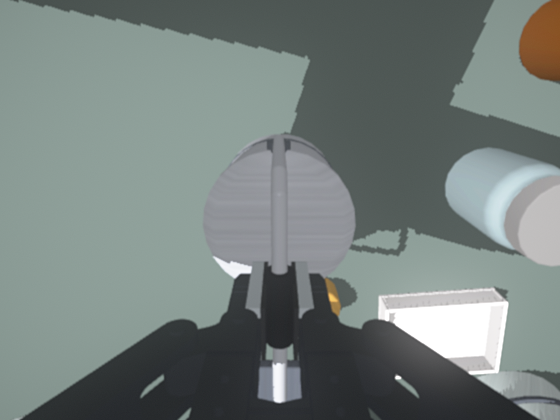

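View pics/lift_s2.png

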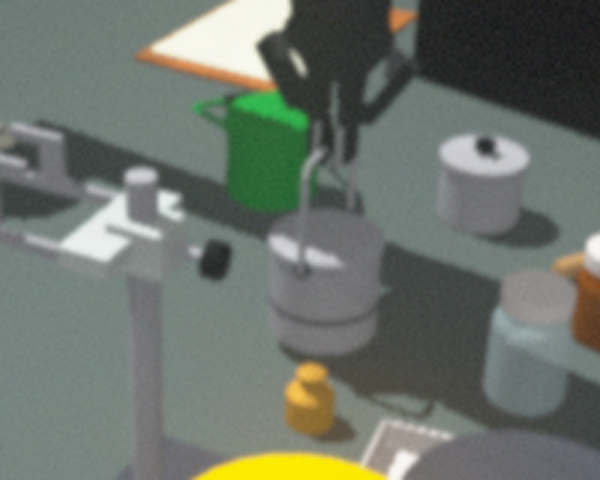

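Lifted (weight ≈6–7 N, hanging plumb). Carry it around to in front of the prongs.

```bash
cat > k.py <<'E'
from h import *
V=ori(SPSI,0); H=.278
p=tcp()[:3,3]; 
env.move_l([p[0],p[1],H-L],v=.12)
env.move_l(g(stw(-.20,.19,H),V),ori=V,v=.14)
env.move_l(g(stw(-.20,0,H),V),ori=V,v=.14)
env.sleep(.2)
T=tcp();q=camera('wrist');save(q,'front')
t=camera('top');save(t,'front_t');s=camera('scene');save(s,'front_s')
w=np.load; P=cloud(q,T).reshape(-1,3)
d=P[:,:2]-ST; X=d@[np.cos(SPSI),np.sin(SPSI)];Y=d@[-np.sin(SPSI),np.cos(SPSI)]
m=(P[:,2]>H-.012)&(P[:,2]<H+.012)&(X<-.18)&(X>-.22)&(np.abs(Y)<.06)
print('bar',m.sum(),np.median(X[m]),Y[m].min(),Y[m].max(),np.percentile(P[m,2],[50,95]),np.polyfit(Y[m],X[m],1))
print(T[:3,3],read_state()['contact_force'],read_state()['clock'])
E
python3 k.py
```

```text
bar 6827 -0.2001100390492446 -0.04781678626917117 0.05514666673866427 [0.2796 0.2867] [-0.0033 -0.2   ]
[ 0.4359 -0.2865  0.2382] [-0.2051 -0.978  -5.8404] 29.4083
```

View pics/front.png

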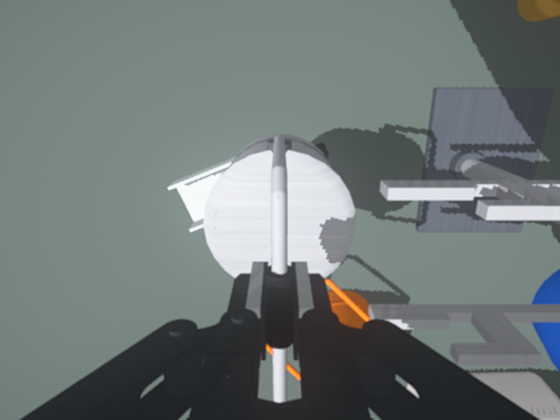

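View pics/front_s.png

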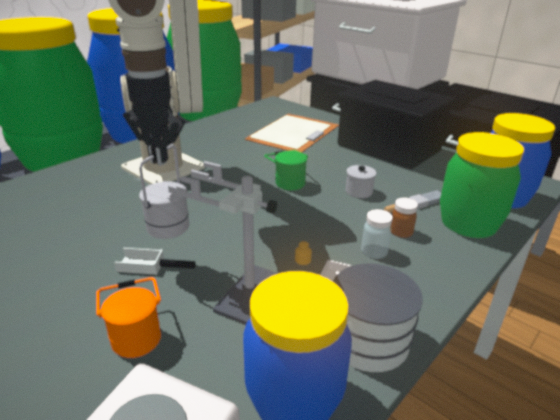

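View pics/front_t.png

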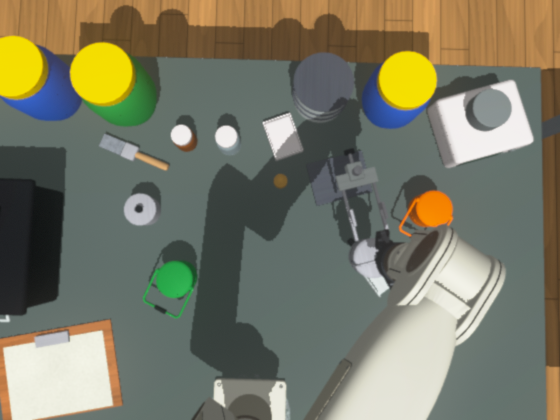

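The bar's parallel to the prongs and about 64 mm in front of its landing. Move over the open front and feel down.

```bash
cat > l.py <<'E'
from h import *
V=ori(SPSI,0)
env.move_l(g(stw(-.136,-.002,.278),V),ori=V,v=.08)
env.move_l(g(stw(-.136,-.002,.254),V),ori=V,v=.05)
env.sleep(.3)
f=np.mean([read_state()['contact_force'] for _ in range(5)],0);print('f',f)
hit=env.move_l(g(stw(-.136,-.002,.228),V),ori=V,v=.012,force_limit=2.5)
s=read_state();print(hit,s['tool_pos'],s['tool_pos'][2]+L,np.array(s['contact_force'])-f,s['moment'],s['clock'])
q=camera('wrist');save(q,'land');s=camera('scene');save(s,'land_s')
a=cv2.imread('pics/land_s.png')[130:270,100:300];cv2.imwrite('pics/land_s2.png',cv2.resize(a,None,fx=3.5,fy=3.5,interpolation=2))
E
python3 l.py
```

```text
f [-1.0296  0.0281 -5.6961]
True [ 0.498  -0.2717  0.2019] 0.24189093914688445 [ 1.1503 -0.6027 11.2559] [-0.1049 -0.0688  0.0311] 32.425
```

View pics/land.png

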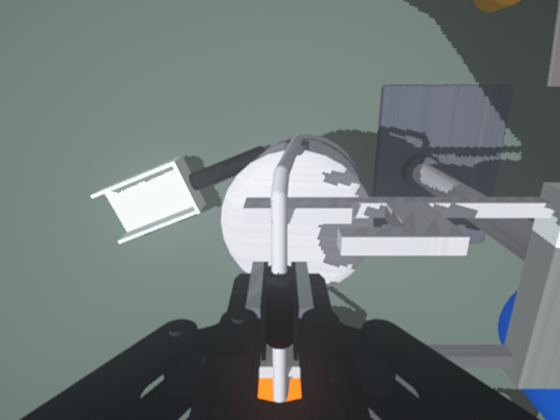

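View pics/land_s2.png

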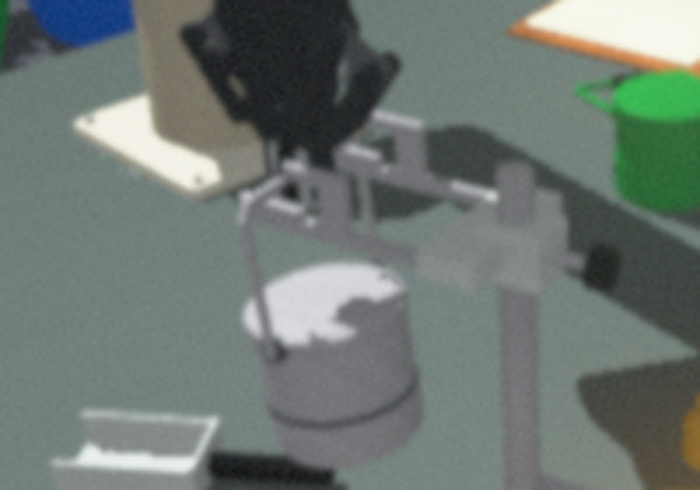

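Contact at wire z ≈ 0.242, where vision predicted it. The canister seems to lean a bit, possibly mid-swing. I'll unload by a few mm, let it settle and look again.

```bash
cat > m.py <<'E'
from h import *
p=tcp()[:3,3]; env.move_l(p+[0,0,.004],v=.02)
for i in range(4):
    env.sleep(.2); s=read_state();print(s['contact_force'],s['moment'],s['width'],s['clock'])
    q=camera('wrist');T=tcp();P=cloud(q,T).reshape(-1,3)
    d=P[:,:2]-ST; X=d@[np.cos(SPSI),np.sin(SPSI)];Y=d@[-np.sin(SPSI),np.cos(SPSI)]
    m=(np.abs(P[:,2]-.165)<.012)&(np.hypot(X+.136,Y)<.07)&(Y>0.042)
    m=(np.abs(P[:,2]-.165)<.02)&(np.hypot(X+.136,Y)<.08)&(np.abs(Y)<.03)
    print('lid',m.sum(),X[m].min(),X[m].max(),np.polyfit(X[m],P[m,2],1))
save(q,'sett');s=camera('scene');save(s,'sett_s')
a=cv2.imread('pics/sett_s.png')[130:270,100:300];cv2.imwrite('pics/sett_s2.png',cv2.resize(a,None,fx=3.5,fy=3.5,interpolation=2))
E
python3 m.py
```

```text
[ 0.3047  0.2436 -5.7572] [-0.0482 -0.0373 -0.0276] 0.009838297864318448 33.2167
lid 7824 -0.17670352065906314 -0.08408080147499426 [0.0824 0.1733]
[ 0.0142  0.272  -5.1267] [-0.0618  0.1153  0.0516] 0.010265713161933226 33.4667
lid 8873 -0.1879769796053705 -0.09437957938528622 [-0.0427  0.1569]
[-0.0656 -0.9224 -5.432 ] [-0.0643 -0.0803  0.0082] 0.010043123487996384 33.7167
lid 8325 -0.18345673683586838 -0.08989633796487871 [0.0105 0.1642]
[ 0.0936  0.5993 -5.265 ] [ 0.0088 -0.0182 -0.0025] 0.01005836828947288 33.9667
lid 7949 -0.17888362465116603 -0.08525003344761359 [0.0622 0.1711]
```

View pics/sett_s2.png

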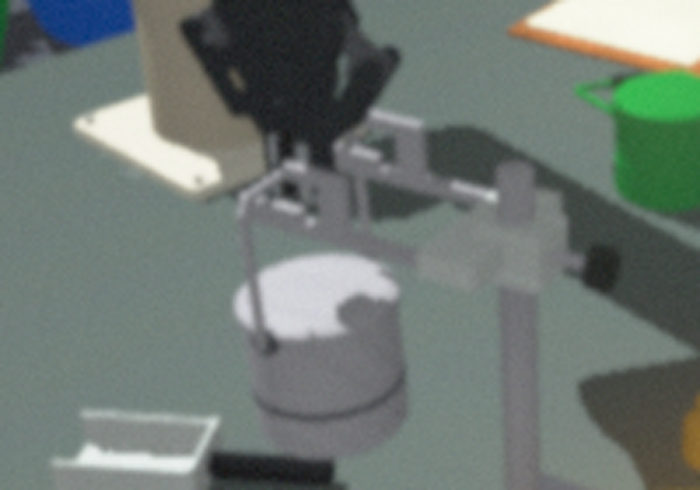

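Confirmed: it was just swinging (±5°). Let it damp, then set it down more slowly, slide back and feel into the notches.

```bash
cat > n.py <<'E'
from h import *
V=ori(SPSI,0)
env.sleep(2.0)
def F(n=6): 
    r=[]
    for _ in range(n): r.append(read_state()['contact_force']); env.sleep(.02)
    return np.mean(r,0)
f=F();print('hang',f)
def z(zt,x): return np.append(stw(x,-.002,0)[:2],zt)
env.move_l(z(.2035,-.136),v=.01)
hit=env.move_l(z(.199,-.136),v=.004,force_limit=2.)
zc=tcp()[2,3];fl=F();print(hit,zc,fl-f,read_state()['clock'])
if hit:
    env.move_l(z(zc+.0012,-.136),v=.01)
    print(F()-f)
    h2=env.move_l(z(zc+.0012,-.103),v=.025,force_limit=6)
    print('slide',h2,tcp()[:3,3],z(zc,-.103),F()-f,read_state()['clock'])
    q=camera('wrist');save(q,'slid');s=camera('scene');save(s,'slid_s')
    a=cv2.imread('pics/slid_s.png')[130:270,100:300];cv2.imwrite('pics/slid_s2.png',cv2.resize(a,None,fx=3.5,fy=3.5,interpolation=2))
E
python3 n.py
```

```text
hang [-0.2194  0.2874 -5.7922]
True 0.20195651169584916 [ 0.4328 -0.5958 11.3649] 37.2083
[ 1.2526 -0.8107  2.0884]
slide False [ 0.5297 -0.2629  0.2032] [ 0.5299 -0.2628  0.202 ] [ 0.1988 -0.1477  0.2073] 39.425
```

```bash
ls -la pics | tail -3
```

```text
-rw-r--r-- 1 agent agent   62993 Dec  6 03:34 wireplot.png
-rw-r--r-- 1 agent agent 1648868 Dec  6 03:33 wst.npz
-rw-r--r-- 1 agent agent  269352 Dec  6 03:33 wst.png
```

View pics/slid_s2.png

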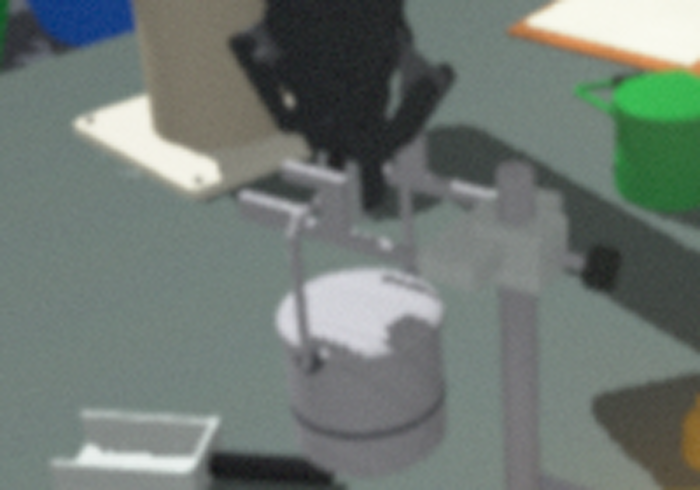

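View pics/slid.png

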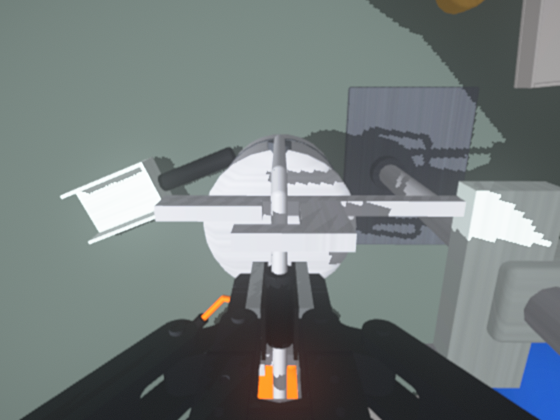

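The wire passes under the keepers with the weight back on the gripper. Lower into the notches.

```bash
cat > o.py <<'E'
from h import *
def F(n=6): 
    r=[]
    for _ in range(n): r.append(read_state()['contact_force']); env.sleep(.02)
    return np.mean(r,0)
env.sleep(.8)
p=tcp()[:3,3]; f=F();print('hang',f)
hit=env.move_l([p[0],p[1],.1972],v=.012,force_limit=4); print(hit,tcp()[:3,3],F()-f)
if not hit:
    hit=env.move_l([p[0],p[1],.193],v=.004,force_limit=4)
    print(hit,tcp()[:3,3],F()-f,read_state()['moment'],read_state()['clock'])
q=camera('wrist');save(q,'notch');s=camera('scene');save(s,'notch_s')
a=cv2.imread('pics/notch_s.png')[130:270,100:300];cv2.imwrite('pics/notch_s2.png',cv2.resize(a,None,fx=3.5,fy=3.5,interpolation=2))
E
python3 o.py
```

```text
hang [ 0.2692  0.0989 -5.4043]
False [ 0.5299 -0.2628  0.1972] [-0.2089 -0.2542 -0.1643]
True [ 0.5299 -0.2628  0.196 ] [-0.154  -0.2286 11.2162] [-0.0265 -0.0207  0.0415] 41.8083
```

View pics/notch_s2.png

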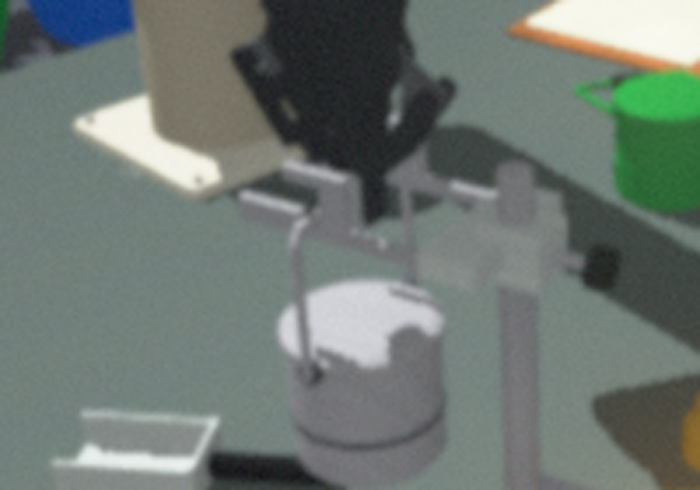

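View pics/notch.png

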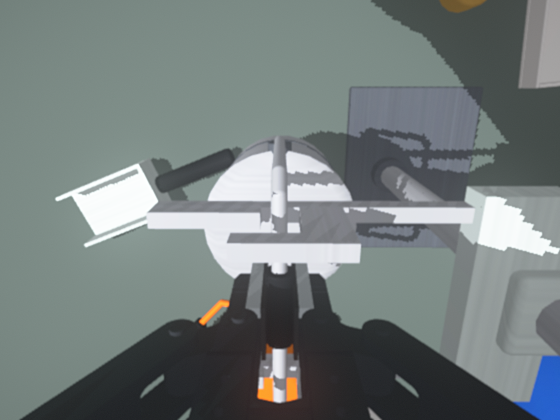

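The stop came 6.0 mm below the level top, the notch depth, and the force change exceeds the canister's weight, so the notches are carrying it. Release and withdraw straight up.

```bash
cat > r.py <<'E'
from h import *
claw.command_gripper(.034)
p=tcp()[:3,3]
print('hit',env.move_l(p+[0,0,.04],v=.06,force_limit=6))
env.move_l(p+[0,0,.14],v=.15)
env.sleep(1.0)
s=read_state();print(s['contact_force'],s['clock'])
T=tcp();q=camera('wrist');save(q,'fin');s=camera('scene');save(s,'fin_s');t=camera('top');save(t,'fin_t')
P=cloud(q,T).reshape(-1,3);d=P[:,:2]-ST; X=d@[np.cos(SPSI),np.sin(SPSI)];Y=d@[-np.sin(SPSI),np.cos(SPSI)]
m=(np.abs(Y)<.025)&(np.abs(X+.103)<.015)&(P[:,2]>.21)&(P[:,2]<.27)
print('bar',m.sum(),np.median(X[m]),np.percentile(P[m,2],[5,50,95]))
m=(np.abs(Y)<.03)&(np.hypot(X+.103,Y)<.05)&(np.abs(P[:,2]-.158)<.012);print('lid',m.sum(),X[m].min(),X[m].max(),np.polyfit(X[m],P[m,2],1))
a=cv2.imread('pics/fin_s.png')[130:270,100:300];cv2.imwrite('pics/fin_s2.png',cv2.resize(a,None,fx=3.5,fy=3.5,interpolation=2))
E
python3 r.py
```

```text
hit False
[ 0.3226 -0.7925  0.2169] 44.8917
bar 848 -0.10276577894917774 [0.2357 0.2388 0.2409]
lid 3473 -0.15004777101729705 -0.05620525291526212 [0.0076 0.1538]
```

View pics/fin_s2.png

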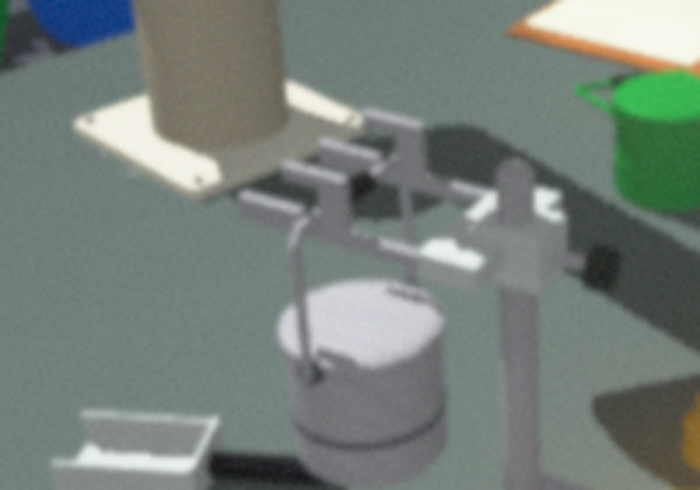

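View pics/fin.png

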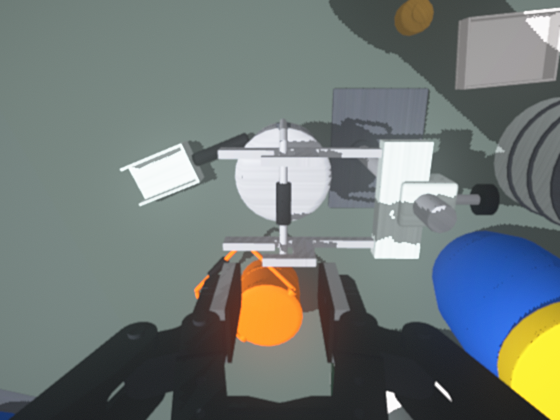

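View pics/fin_t.png

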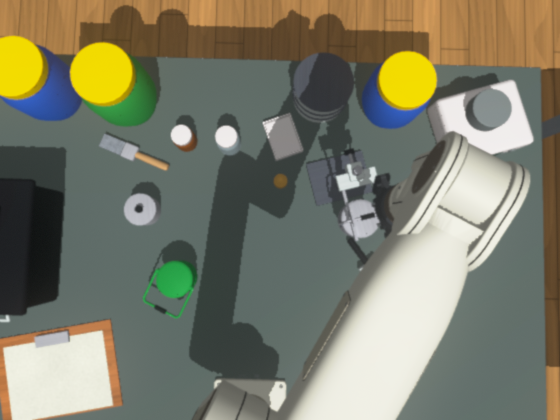

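The canister hangs level at notch x = −0.103, with the sleeve at (284,203) in the wrist view between both prongs. Nothing touches it and the other things are in place, so I'm handing in.

```bash
python3 -c "
from h import *
env.finish_job();print(read_state()['clock'])"
```

```text
the job is handed in; nothing more can be done
the job is handed in; nothing more can be done
```

The canister is hanging by its bail in both notches of the stand. I handed the job in at about 45 s of the 72 s allowed.

- **Raising the bail:** I swung it upright with the fingers loosely around the sleeve. The canister stayed where it was, and the crossbar ended within 2 mm of centre.
- **Hanging it:** I gripped the sleeve from above and carried the canister round to the front of the prongs. I felt for their top, which put the wire at 0.242 m; the cameras had predicted 0.241 m. I slid the wire back under the keepers and lowered it 6.0 mm, the notch depth. I let go only once the force showed the notches carrying the full weight.
- **Last checks:** The wire sits at stand x = −102.8 mm in the notches, the lid is level to within 0.01 rad, and the tool force is back to about zero. The bystanders that show in the last pictures look unmoved.

**What disagreed or did not go to plan:**
- **Fingertips short of their stated place:** all three cameras showed the tips about 40 mm short of where the tool data puts them. My first try at the bail therefore missed without moving the canister or bail; I corrected for the offset and repeated it.
- **Swing at first contact:** the canister was swinging about ±5° when it first touched the prongs, so I backed off, let it settle and set it down again.
- **Contact force:** the force changed by about 11 N at each set-down, against stop limits of 2 to 4 N. That is about 5 N of pressing beyond the canister's 6 N weight, under the 25 N limit.

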